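# Load the multi-tube shaker and fit its hold-down plate

## Task

Load the tube shaker ready to run. The rack of filled tubes is already on its platform: keep it standing on the platform and slide it back between the two rods, fully home against the rear stop, then lower the hold-down plate squarely over both rods, gently and without letting it drop, until its cushion rests flat on the tube caps, and let go. Leave the telephone, jar, calculator and pen pot where they are.

Things in the scene. Friction and masses are not known exactly. Their poses are not given: they have to be found in the camera images.
- shaker: fixed tube shaker, cream housing with a flat grey platform on top. Origin on the desk under the mid-point between the two rods; x points back to the rear stop, y along the line of the rods, z up. Platform top at z = 100 mm, from x = -165 to 60, y = -128 to 128. In it a pocket, open to the front, locates the rack (see pocket)
- pocket (a point): home point of the rack: where its origin belongs, on the platform at the shaker's x = 1.5, y = 0, z = 100 mm; axes as the shaker's. Round it stand lips 14 mm high and 5 mm thick: rear stop, face 42 mm behind this point; side lips, inner faces 70 mm to each side, from 42 mm behind to 13 mm in front of it, then flared out to 79 mm each side at 33 mm in front
- rod_tip_left (a point): tip of the vertical steel rod at the shaker's x = 0, y = +100 mm; 12 mm diameter, tip 245 mm above the desk (145 mm above the platform), its top 8 mm tapered to 4 mm; at its foot a collar 22 mm wide, 7 mm high
- rod_tip_right (a point): tip of the vertical steel rod at the shaker's x = 0, y = -100 mm; 12 mm diameter, tip 245 mm above the desk (145 mm above the platform), its top 8 mm tapered to 4 mm; at its foot a collar 22 mm wide, 7 mm high
- rack: loose grey-blue rack with 24 capped tubes fixed in it, about 0.5 kg, standing on the platform in front of the pocket, up to 30 mm to one side and 0.2 rad askew. Origin under its centre; 84 mm in x, 130 in y; solid block to z = 46 mm, then the tubes (outer cap edges x = +-38, y = +-58), cap tops z = 78 mm. A pushing finger grips by friction. Home, its x points as the shaker's, 5 mm play each side
- plate: loose hold-down plate, about 0.45 kg, lying cushion down on the desk left or right of the shaker. Origin under its centre. Aluminium, 76 mm in x, 240 in y, z = 6 to 14 mm; rubber cushion below it 76 x 126, z = 0 to 6. Two 15 mm through holes at y = +-100, with brass bushes 25 mm wide up to z = 28. Fits either way round. Seated, its origin is 178 mm above the desk, over the shaker's origin
- plate_handle (a point): middle of the plate's black handle bar, 49 mm above the cushion's underside. The bar is 110 mm long in the plate's y, 13 mm wide in its x and 14 mm high; its two 12 mm posts stand at y = +46 and -46; free height under the bar 28 mm
- telephone: desk telephone lying on the other side of the shaker from the plate, 165 x 180 mm, 62 mm high, 0.75 kg, origin under its centre; leave it alone
- jar: amber reagent jar, 48 mm diameter, 95 mm high, 0.22 kg, standing beside the plate, origin under its centre; leave it alone
- calculator: pocket calculator 120 x 78 mm, 17 mm high, lying just beyond the telephone, origin under its centre; leave it alone
- pen_pot: steel pen pot 72 mm diameter, 90 mm high, pens to 150 mm, standing behind the shaker, origin under its centre; leave it alone

How it is judged:
By the outcome, as a careful person would: the job done as asked, in the order asked, and still so for the second after the job is handed in, with the robot touching nothing.
It also fails if it takes over 72 s, if anything falls off the work surface, if the arm or the gripper's body presses on something with over 40 N, if the wrist force passes 120 N, or if a joint passes its speed limit or range.

## Robot

A 7-joint arm with a two-finger parallel gripper is mounted at the origin on the work surface. World frame = base frame: x ahead of the robot, y to its left, z up, the work surface at z = 0. Lengths are in mm, angles in rad, forces in N, time in s.
With the tool pointing down it reaches from about 400 to 925 mm from the base axis. Payload 5.6 kg.
Tool frame: the origin (TCP) lies midway between the tips of the shut fingers; the grasp point (between the pads) lies 19 mm behind it; z points along the fingers, y is the line along which they close (so a half turn about z gives the same grasp; the last joint's range is limited). The gripper opens to 85 mm and grips with 20 to 120 N. Pads are 22 mm wide; open, the fingers measure 114 mm over their backs; the gripper's body (76 mm by 85 mm) begins 54 mm behind the grasp point. The pads swing forward as they close: fully open they stand 13 mm farther back than shut.
Start: joints at [-1.287, 0.468, -0.012, 1.603, 0.006, 1.071, -0.056], TCP at [208.7, 615.591, 231.29] pointing down, gripper open.
Joint ranges: [-2.53, 2.53], [-0.31, 2.02], [-1.57, 1.55], [0.28, 2.44], [-1.29, 4.43], [0.15, 1.84], [-2.92, 2.92]. Speed limits (rad/s): [2.57, 2.57, 3.14, 3.14, 3.14, 3.14, 3.14].

## Interface

Orientations are given as a unit quaternion [w, x, y, z].
In Python, from workcell import bot, ticket, read_camera, get_calibration gives the robot as it stands (bot), with the cameras as plain functions and the job (ticket).
- The arm moves only by the shell command python3 steer.py 'ROWS' [FORCE]. ROWS is a JSON list of rows, 1 to 5 of them, each of 7 numbers: the finger opening in mm, then dx, dy, dz in mm, then a rotation vector rx, ry, rz in rad; each row is the pose to reach, as a shift and turn from the pose commanded when the command began, along the tool's axes at that moment; what a row does not reach only later rows make up. A row lasts 1/10 s, in which the tool goes at most 50 mm and 0.15 rad, less where a joint would pass 70% of its speed; a pose out of reach is approached as far as the arm can. The fingers move at their own pace and stop on an object; FORCE is the grip in N (left out, the last holds). Time passes only in rows, so rows that do not move let the fingers close. It prints the time, the measured TCP pose, the force, the opening and the grip force at its end.
- bot.get_state(): the state, without advancing time (a new reading comes with each control period).
- read_camera(name): name is "scene" or "top" or "wrist"; returns the picture (480x640x3 uint8, blue, green, red); there is no depth.
- get_calibration(name): a dict with "fx", "fy", "cx", "cy" (pixels), "extrinsics" (4x4, takes a point from camera to world coordinates). Camera axes: x right, y down, z forward; pixel columns grow to the right and rows downward; lengths in mm; the calibration is good to about 2 mm. A picture is of the moment at which its call begins: read the wrist's pose just before it. get_calibration takes no time and is no camera call; for the wrist camera it gives the pose at the moment of the call.
- ticket.close_job(): hands the job in; it is judged then, once.
The state is a dict: "clock": time; "qpos": joint angles; "joint_vel": joint speeds; "effort": joint torques, N m; "tool_pos": TCP position; "ee_rot": TCP orientation; "contact_force": force on the tool from outside, world axes, zero at the start; "torque": the same for the moment, N m; "grip_width": finger opening in mm; "grasp_force": force on a finger pad.
Only numpy, scipy, OpenCV 4.12 (cv2) and the standard library are available. Lean on these libraries where they do the work, as an engineer would, in place of code of your own. Each camera call takes 0.05 s, during which the arm holds its last target. There are 200 camera calls.

## Working session

There is one attempt and no reset: what is moved stays moved. The work goes in short steps, Python scripts to look and compute and a shell command to move; the robot and the scene stay as the last step left them, time stands still between calls to the robot, and variables do not carry over. Pictures are saved under pics/ and viewed, at most 10 in all, crops included, and the job is handed in when it is done.

```bash
ls; mkdir -p pics; python3 - <<'E'
from workcell import bot, ticket, read_camera, get_calibration
import cv2
s=bot.get_state(); print({k:s[k] for k in('clock','tool_pos','ee_rot','contact_force','grip_width')})
for n in('scene','top'):
    cv2.imwrite(f'pics/{n}0.png',read_camera(n)); print(n,get_calibration(n))
E
```

```text
pics
steer.py
workcell.py
{'clock': 0.0, 'tool_pos': array([208.55129157, 615.04239942, 230.34449683]), 'ee_rot': array([-8.18578126e-05,  1.62712586e-01,  9.86673115e-01, -8.78214076e-04]), 'contact_force': array([ 0.2618482 ,  0.19494551, -0.57641846]), 'grip_width': 85.09474681255618}
scene {'fx': 477.85197207031183, 'fy': 477.85197207031183, 'cx': 312.3744338160607, 'cy': 241.69920498409527, 'extrinsics': array([[ 5.21158214e-01,  6.22979433e-01, -5.83344446e-01,
         1.19574867e+03],
       [ 8.53404206e-01, -3.72570888e-01,  3.64543817e-01,
        -3.35807576e+02],
       [ 9.76614196e-03, -6.87813608e-01, -7.25821647e-01,
         8.91765144e+02],
       [ 0.00000000e+00,  0.00000000e+00,  0.00000000e+00,
         1.00000000e+00]])}
top {'fx': 462.85130461408545, 'fy': 462.85130461408545, 'cx': 323.5487300323957, 'cy': 240.1936452065235, 'extrinsics': array([[ 2.36783975e-02, -9.95597115e-01,  9.06957449e-02,
         4.79925708e+02],
       [-9.99717867e-01, -2.37509658e-02,  2.79219419e-04,
         9.36496652e+00],
       [ 1.87612149e-03, -9.06767682e-02, -9.95878609e-01,
         1.37157741e+03],
       [ 0.00000000e+00,  0.00000000e+00,  0.00000000e+00,
         1.00000000e+00]])}
```

View pics/scene0.png

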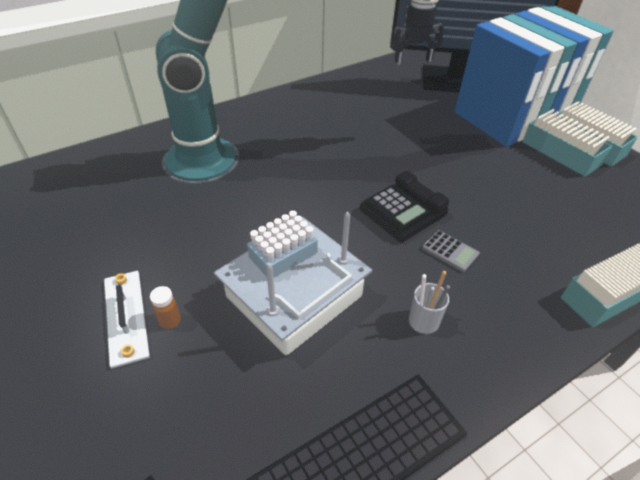

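View pics/top0.png

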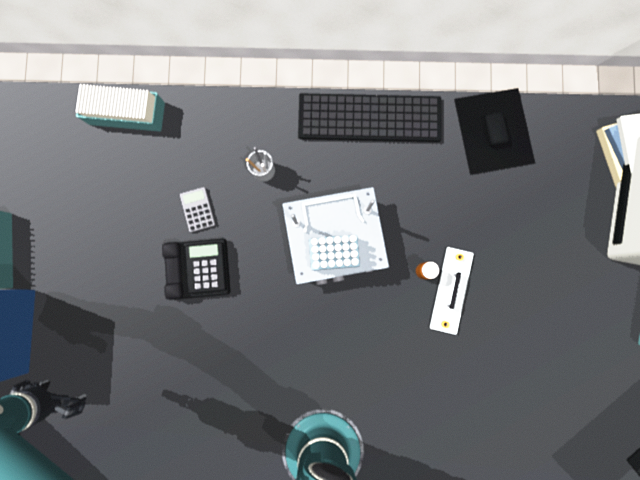

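The top view shows the shaker at about (335,235), the rack at (333,252) and the plate at (452,290). The jar is at (428,270), beside the plate. The telephone, calculator and pen pot are on the left side. I'll enlarge crops of both views.

```bash
python3 - <<'E'
import cv2
a=cv2.imread('pics/top0.png')[180:340,275:485]; cv2.imwrite('pics/topc.png',cv2.resize(a,None,fx=3.75,fy=3.75,interpolation=cv2.INTER_CUBIC))
a=cv2.imread('pics/scene0.png')[200:370,95:375]; cv2.imwrite('pics/scenec.png',cv2.resize(a,None,fx=2.85,fy=2.85,interpolation=cv2.INTER_CUBIC))
E
```

```text
(no output)
```

View pics/topc.png

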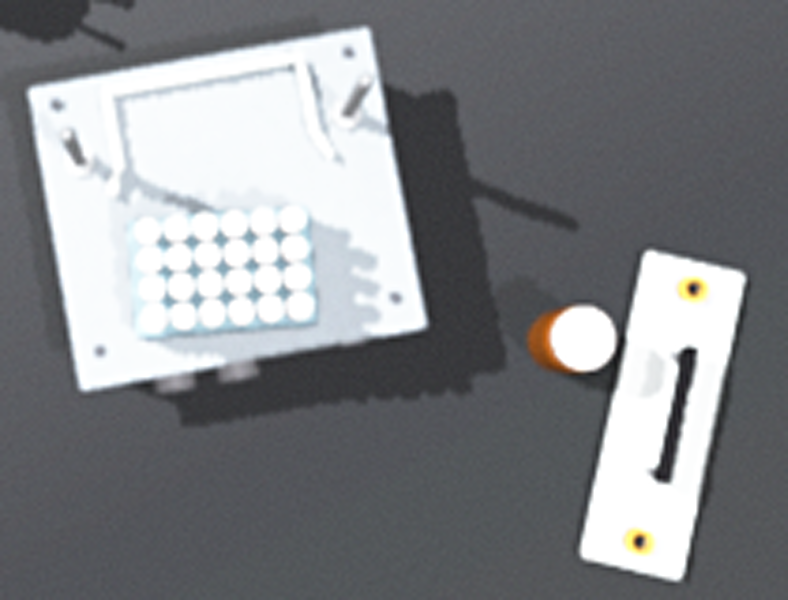

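View pics/scenec.png

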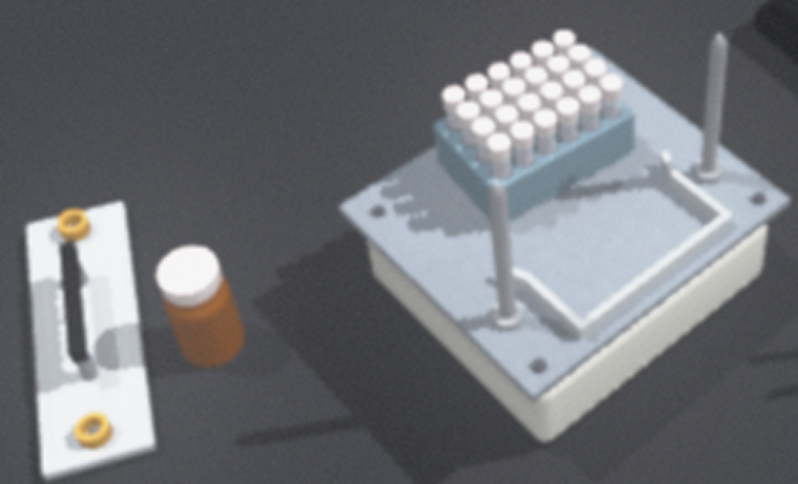

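The crops give clear pixel positions for the platform corners, rod tips, caps, plate corners, bushes and jar lid. I'll fit all the poses jointly from both cameras.

```bash
cat > h.py <<'E'
import numpy as np, cv2
from workcell import bot, ticket, read_camera, get_calibration
from scipy.optimize import least_squares
from scipy.spatial.transform import Rotation as R
def proj(c,P):
    E=c['extrinsics']; p=(np.atleast_2d(P)-E[:3,3])@E[:3,:3]
    return np.c_[c['fx']*p[:,0]/p[:,2]+c['cx'],c['fy']*p[:,1]/p[:,2]+c['cy']]
def world(q,L,z0=0):
    L=np.atleast_2d(np.array(L,float)); c,s=np.cos(q[2]),np.sin(q[2])
    return np.c_[q[0]+c*L[:,0]-s*L[:,1], q[1]+s*L[:,0]+c*L[:,1], L[:,2]+z0]
def fit(obs,x0,z0=0):  # obs: list of (cal, local pts, pix)
    f=lambda q:np.concatenate([(proj(c,world(q,L,z0))-np.array(p)).ravel() for c,L,p in obs])
    r=least_squares(f,x0,loss='soft_l1'); return r.x,r.fun
def tool(s=None):
    s=s or bot.get_state(); w,x,y,z=s['ee_rot']; return np.array(s['tool_pos']),R.from_quat([x,y,z,w])
def local(q,P): # world xyz -> frame
    c,s=np.cos(q[2]),np.sin(q[2]); d=np.array(P)[:2]-q[:2]; return np.array([c*d[0]+s*d[1],-s*d[0]+c*d[1]])
def mv(P,yaw_closing=None):
    "shift in tool axes to get TCP to P with tool z down and tool y along yaw"
    p,r=tool(); d=r.inv().apply(np.array(P,float)-p); rv=None
    if yaw_closing is not None:
        best=None
        for a in (yaw_closing,yaw_closing+np.pi):
            y=np.array([np.cos(a),np.sin(a),0]); z=np.array([0,0,-1.]); x=np.cross(y,z)
            v=(r.inv()*R.from_matrix(np.c_[x,y,z])).as_rotvec()
            if best is None or np.linalg.norm(v)<np.linalg.norm(best): best=v
            print('alt rot',v.round(3))
        rv=best
    print('shift',d.round(1),'rot',None if rv is None else rv.round(3))
E
python3 - <<'E'
from h import *
T,S=get_calibration('top'),get_calibration('scene')
t=lambda a:(np.array(a)+.5)/3.75-.5+[275,180]
s=lambda a:(np.array(a)+.5)/2.85-.5+[95,200]
def go(n,Lt,pt,Ls,ps,x0,z0=0):
    for o in ([(T,Lt,t(pt)),(S,Ls,s(ps))],[(T,Lt,t(pt))],[(S,Ls,s(ps))]):
        q,e=fit(o,x0,z0); print(n,q.round(3),'rms px',np.sqrt((e**2).mean()).round(2))
h=100
bl,br,fr,fl=[60,128,h],[60,-128,h],[-165,-128,h],[-165,128,h]; rl,rr=[0,100,245],[0,-100,245]
go('shaker',[bl,br,fr,fl,rl,rr],[(28,88),(370,28),(427,327),(80,391),(68,133),(363,82)],[bl,br,fr,rr,rl],[(790,200),(537,397),(341,207),(499,183),(719,37)],[480,0,0])
bl,br,fr,fl=[30,50,78],[30,-50,78],[-30,-50,78],[-30,50,78]
go('rack',[bl,br,fr,fl],[(149,231),(294,219),(301,307),(153,320)],[fr,fl,bl,br],[(454,93),(564,37),(611,82),(499,142)],[450,0,0],100)
c=[[-38,120,14],[38,120,14],[38,-120,14],[-38,-120,14]];b=[[0,100,28],[0,-100,28]]
go('plate',c+b,[(645,250),(747,270),(684,580),(580,557),(693,289),(639,542)],[c[0],c[1],c[2],c[3]]+b,[(153,445),(43,477),(27,223),(123,203),(93,428),(73,222)],[400,-300,-1.5])
go('jar',[[0,0,95]],[(585,338)],[[0,0,95]],[(190,270)],[450,-250,0])
p,r=tool();E=get_calibration('wrist')['extrinsics']
print('cam in tool',r.inv().apply(E[:3,3]-p).round(1),(r.inv().as_matrix()@E[:3,:3]).round(2).tolist())
E
python3 - <<'E'
from h import *
q=np.array([560.7,-17,.104]); P=world(q,[[-85,0,230]])[0]; print(P); mv(P,q[2]+np.pi/2)
E
```

```text
[476.15926582 -25.82407304 230.        ]
alt rot [-0.002 -0.    -0.431]
alt rot [-0.000e+00  2.000e-03  2.711e+00]
shift [-459.2 -521.1    1.3] rot [-0.002 -0.    -0.431]
```

```bash
for i in 1 2 3; do python3 steer.py '[[85,-30.6,-34.7,0,0,0,0],[85,-61.2,-69.4,0,0,0,0],[85,-91.8,-104,0,0,0,0],[85,-122.4,-139,0,0,0,0],[85,-153,-173.7,0,0,0,0]]' 30; done
python3 steer.py '[[85,0,0,0,0,0,-0.144],[85,0,0,0,0,0,-0.288],[85,0,0,0,0,0,-0.431],[85,0,0,0,0,0,-0.431],[85,0,0,0,0,0,-0.431]]'
python3 - <<'E'
from h import *
q=np.array([560.7,-17,.104]); P=world(q,[[-85,0,230]])[0]; mv(P,q[2]+np.pi/2); print(bot.get_state()['qpos'])
C=get_calibration('wrist'); np.save('c1.npy',C,allow_pickle=True); cv2.imwrite('pics/w1.png',read_camera('wrist'))
E
```

```text
clock: 0.6
tool_pos: [298.2, 399.9, 231.0]
ee_rot: [-0.0, 0.163, 0.987, -0.0]
contact_force: [0.1, 0.1, -0.2]
grip_width: 84.6
grasp_force: 0.0
clock: 1.1
tool_pos: [387.2, 186.4, 231.3]
ee_rot: [0.0, 0.163, 0.987, 0.0]
contact_force: [0.9, -0.4, 0.6]
grip_width: 84.6
grasp_force: 0.0
clock: 1.6
tool_pos: [476.3, -27.1, 231.3]
ee_rot: [0.0, 0.163, 0.987, 0.0]
contact_force: [1.5, 0.7, 0.6]
grip_width: 85.1
grasp_force: 0.0
clock: 2.1
tool_pos: [475.9, -25.3, 231.1]
ee_rot: [-0.0, -0.05, 0.999, 0.0]
contact_force: [-0.4, -0.1, 0.7]
grip_width: 85.1
grasp_force: 0.0
alt rot [ 0.    -0.    -0.003]
alt rot [-1.000e-03 -0.000e+00  3.138e+00]
shift [-0.2 -0.5  1.1] rot [ 0.    -0.    -0.003]
[-0.36051168  0.17029895  0.38471921  2.03555072 -0.07829143  0.94984044
  1.73625376]
```

View pics/w1.png

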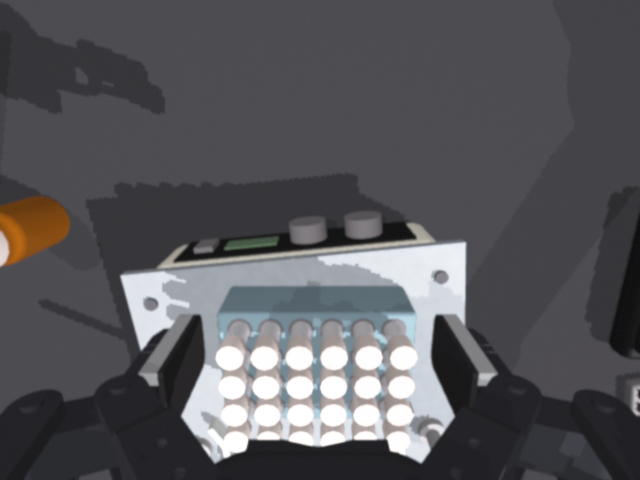

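The wrist view looks back toward the robot side. The rack's front edge is centred at row 310, columns 219–414. The platform's front corners are at (122,274) and (465,242). I'll refit the rack from this view.

```bash
python3 - <<'E'
from h import *
C=np.load('c1.npy',allow_pickle=True).item()
L=[[-30,-50,78],[-30,50,78],[-10,-50,78],[-10,50,78],[10,-50,78],[10,50,78],[-42,-65,46],[-42,65,46]]
p=[(230,357),(402,357),(232,387),(401,387),(234,415),(399,415),(219,309),(414,309)]
q,e=fit([(C,L,p)],[560,-17,.1],100); print(q,e.round(1))
print(local([663.2,-8.6,.205],[*q[:2],0]))
P=world(q,[[-70,0,118]])[0]; mv(P,q[2]+np.pi/2)
E
```

```text
[ 5.57974924e+02 -1.78988360e+01  9.98797237e-02] [-1.2  0.1  2.1  0.1 -0.9 -0.4  0.8 -0.4 -0.7 -0.4  0.6 -0.4 -4.3  2.7
  4.3  2.7]
[-104.91470422   12.31624241]
alt rot [ 0.    -0.     0.001]
alt rot [ 0.    0.   -3.14]
shift [-12.4  -0.9 113.2] rot [ 0.    -0.     0.001]
```

```bash
python3 steer.py '[[85,-2,0,40,0,0,0],[85,-4,0,80,0,0,0],[85,-5,0,105,0,0,0],[85,-6,0,113,0,0,0],[85,-6,0,113,0,0,0]]'
python3 steer.py '[[85,-5,0,0,0,0,0],[85,-9,0,0,0,0,0],[85,-12,0,0,0,0,0],[85,-15,0,0,0,0,0],[85,-18,0,0,0,0,0]]'
python3 steer.py '[[85,-3,0,0,0,0,0],[85,-6,0,0,0,0,0],[85,-9,0,0,0,0,0],[85,-12,0,0,0,0,0],[85,-12,0,0,0,0,0]]'
```

```text
clock: 2.65
tool_pos: [481.7, -24.7, 117.6]
ee_rot: [-0.001, -0.052, 0.999, -0.0]
contact_force: [0.1, -0.5, 0.9]
grip_width: 85.1
grasp_force: 0.0
clock: 3.15
tool_pos: [500.5, -22.7, 118.7]
ee_rot: [0.0, -0.052, 0.999, 0.0]
contact_force: [0.1, 0.6, 0.0]
grip_width: 85.1
grasp_force: 0.0
clock: 3.65
tool_pos: [511.4, -21.6, 118.0]
ee_rot: [-0.001, -0.052, 0.999, 0.0]
contact_force: [-3.0, -0.1, 1.2]
grip_width: 85.3
grasp_force: 1.2
```

```bash
python3 - <<'E'
from h import *
C=get_calibration('wrist'); np.save('c2.npy',C,allow_pickle=True); cv2.imwrite('pics/w2.png',read_camera('wrist'))
E
```

```text
(no output)
```

View pics/w2.png

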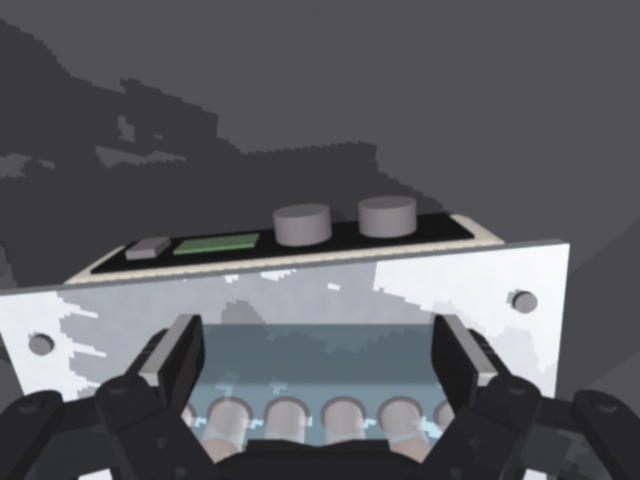

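```bash
python3 steer.py '[[85,-4.7,-1.3,0,0,0,-0.01],[85,-9.4,-2.7,0,0,0,-0.02],[85,-14.1,-4,0,0,0,-0.03],[85,-18.8,-5.4,0,0,0,-0.04],[85,-23.4,-6.8,0,0,0,-0.05]]'
python3 steer.py '[[85,-4.6,-1.6,0,0,0,-0.01],[85,-9.2,-3.2,0,0,0,-0.02],[85,-13.8,-4.8,0,0,0,-0.03],[85,-18.5,-6.3,0,0,0,-0.04],[85,-23.1,-7.9,0,0,0,-0.051]]'
python3 - <<'E'
from h import *
p,r=tool(); print(local([663.2,-8.6,.205],p), r.apply([0,1,0]))
I=read_camera('scene'); cv2.imwrite('pics/s2.png',cv2.resize(I[200:350,210:385],None,fx=4,fy=4,interpolation=cv2.INTER_CUBIC))
E
```

```text
clock: 4.2
tool_pos: [536.3, -26.0, 118.2]
ee_rot: [-0.0, -0.077, 0.997, -0.0]
contact_force: [-1.5, -0.0, -1.5]
grip_width: 85.1
grasp_force: 0.9
clock: 4.7
tool_pos: [560.3, -30.2, 118.3]
ee_rot: [0.0, -0.103, 0.995, -0.0]
contact_force: [-1.3, -0.5, -1.2]
grip_width: 84.8
grasp_force: 0.8
[-105.10045691   -0.18598916] [-2.04623802e-01  9.78840692e-01 -1.46181285e-05]
```

View pics/s2.png

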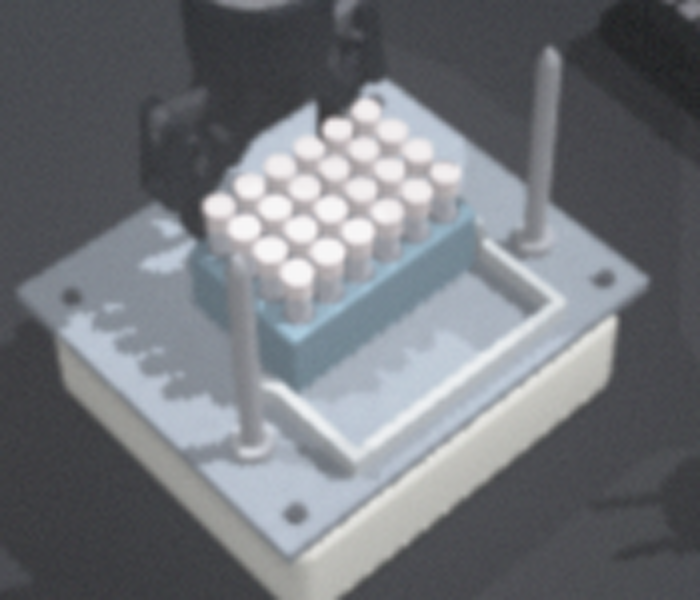

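The rack is aligned and just entering the flare. Corner cap tops are at (219,209), (368,108), (447,173) and (297,273). I'll fit it against the shaker estimate from the same camera.

```bash
python3 - <<'E'
from h import *
S=get_calibration('scene'); s=lambda a:(np.array(a)+.5)/4-.5+[210,200]
h=100
sh,e=fit([(S,[[60,128,h],[60,-128,h],[-165,-128,h],[0,-100,245],[0,100,245]],s([(650,278),(292,556),(18,291),(238,258),(549,50)]))],[663,-8,.2]);print(sh,e.round(1))
q,e=fit([(S,[[-30,-50,78],[-30,50,78],[30,50,78],[30,-50,78]],s([(219,209),(368,108),(447,173),(297,273)]))],[600,-17,.2],100);print(q,e.round(1))
print(local(sh,[*q[:2],0]),q[2]-sh[2])
E
```

```text
[ 6.63107530e+02 -7.57506943e+00  2.07475646e-01] [-0.2 -0.1 -0.2  0.  -0.3 -0.1  0.3  0.   0.3  0. ]
[ 6.14535392e+02 -1.86649247e+01  2.02631549e-01] [ 0.3 -0.7 -0.2  1.  -0.3 -0.1  0.2  0.1]
[-49.8148648   -0.84663102] -0.004844097458538116
```

```bash
python3 steer.py '[[85,-5,0,0,0,0,0],[85,-10,0,0,0,0,0],[85,-15,0,0,0,0,0],[85,-20,0,0,0,0,0],[85,-25,0,0,0,0,0]]'
python3 steer.py '[[85,-5,0,0,0,0,0],[85,-10,0,0,0,0,0],[85,-15,0,0,0,0,0],[85,-18,0,0,0,0,0],[85,-20,0,0,0,0,0]]'
python3 steer.py '[[85,-0.5,0,0,0,0,0],[85,-1,0,0,0,0,0],[85,-1.5,0,0,0,0,0],[85,-2,0,0,0,0,0],[85,-2,0,0,0,0,0]]'
```

```text
clock: 5.25
tool_pos: [584.6, -25.0, 118.4]
ee_rot: [-0.0, -0.102, 0.995, 0.0]
contact_force: [-4.6, -0.5, 3.2]
grip_width: 84.9
grasp_force: 2.3
clock: 5.75
tool_pos: [604.1, -20.9, 118.3]
ee_rot: [-0.0, -0.102, 0.995, 0.0]
contact_force: [-5.5, -1.0, 4.9]
grip_width: 85.2
grasp_force: 2.7
clock: 6.25
tool_pos: [605.9, -20.6, 118.3]
ee_rot: [-0.0, -0.102, 0.995, 0.0]
contact_force: [-3.8, -2.6, 4.1]
grip_width: 84.9
grasp_force: 2.4
```

```bash
for i in 1 2 ; do python3 steer.py '[[85,-0.5,0,0,0,0,0],[85,-1,0,0,0,0,0],[85,-1,0,0,0,0,0]]'|egrep 'pos|contact'; done;  python3 steer.py '[[85,-0.5,0,0,0,0,0],[85,-1,0,0,0,0,0],[85,-1,0,0,0,0,0]]'|egrep 'pos|contact'
```

```text
tool_pos: [606.9, -20.4, 118.3]
contact_force: [-5.3, -0.7, 3.6]
tool_pos: [607.9, -20.2, 118.3]
contact_force: [-4.8, -1.8, 3.1]
tool_pos: [608.8, -20.0, 118.3]
contact_force: [-4.0, -1.3, 3.3]
```

```bash
python3 steer.py '[[85,-0.5,0,0,0,0,0],[85,-1,0,0,0,0,0],[85,-1,0,0,0,0,0]]'|egrep 'pos|contact';  python3 steer.py '[[85,-0.5,0,0,0,0,0],[85,-1,0,0,0,0,0],[85,-1,0,0,0,0,0]]'|egrep 'pos|contact'
```

```text
tool_pos: [609.8, -19.8, 118.3]
contact_force: [-5.3, -1.8, 4.6]
tool_pos: [610.8, -19.6, 118.3]
contact_force: [-5.1, -1.7, 3.4]
```

```bash
python3 steer.py '[[85,-0.5,0,0,0,0,0],[85,-1,0,0,0,0,0],[85,-1,0,0,0,0,0]]'|egrep 'pos|contact';  python3 steer.py '[[85,-0.5,0,0,0,0,0],[85,-1,0,0,0,0,0],[85,-1,0,0,0,0,0]]'|egrep 'pos|contact'
```

```text
tool_pos: [611.2, -19.5, 118.3]
contact_force: [-6.7, -1.4, 6.4]
tool_pos: [611.1, -19.5, 118.3]
contact_force: [-9.3, -2.1, 8.0]
```

```bash
python3 steer.py '[[85,1,0,0,0,0,0],[85,2,0,0,0,0,0],[85,3,0,0,0,0,0],[85,5,0,0,0,0,0],[85,9,0,0,0,0,0]]'|egrep 'pos|contact';  python3 steer.py '[[85,20,0,0,0,0,0],[85,40,0,0,0,0,0],[85,50,0,-30,0,0,0],[85,50,0,-70,0,0,0],[85,50,0,-110,0,0,0]]'|egrep 'pos|contact'
python3 - <<'E'
from h import *
for n in('scene','top'): cv2.imwrite(f'pics/{n}3.png',read_camera(n))
q=np.array([467.5,-364.9,-1.782]); P=world(q,[[0,0,230]])[0]; print(P); mv(P,q[2])
E
```

```text
tool_pos: [604.6, -20.6, 118.3]
contact_force: [0.2, -0.0, 0.3]
tool_pos: [554.4, -31.2, 229.4]
contact_force: [0.5, 0.4, 1.5]
[ 467.5 -364.9  230. ]
alt rot [-1.600e-02  1.000e-03 -2.725e+00]
alt rot [0.001 0.012 0.416]
shift [ 157.  -307.9    2.7] rot [0.001 0.012 0.416]
```

```bash
python3 steer.py '[[85,20,-38.5,0,0,0,0],[85,39,-77,0,0,0,0],[85,59,-115.5,0,0,0,0],[85,78.5,-154,0,0,0,0],[85,98,-192,0,0,0,0]]'|egrep 'pos|contact';  python3 steer.py '[[85,20,-39,0,0,0,0.14],[85,40,-78,0,0,0,0.28],[85,59,-116,1,0,0,0.416],[85,59,-116,1,0,0,0.416],[85,59,-116,1,0,0,0.416]]'
python3 - <<'E'
from h import *
C=get_calibration('wrist'); np.save('c3.npy',C,allow_pickle=True); W=read_camera('wrist'); cv2.imwrite('pics/w3.png',W)
q=np.array([467.5,-364.9,-1.782]); mv(world(q,[[0,0,230]])[0],q[2]); print(bot.get_state()['qpos'])
S=cv2.imread('pics/scene3.png')[190:350,210:385]; T=cv2.imread('pics/top3.png')[180:290,275:400]
M=np.zeros((600,800,3),np.uint8); M[:,:]=0
M[:256,:280]=cv2.resize(S,(280,256),interpolation=3); M[:256,280:572]=cv2.resize(T,(292,256),interpolation=3)
M[256:,:458]=cv2.resize(W,(458,344))
M=np.zeros((600,800,3),np.uint8)
M[:480,:640]=W; 
cv2.imwrite('pics/m3.png',np.vstack([np.hstack([cv2.resize(S,(350,320),interpolation=3),cv2.resize(T,(364,320),interpolation=3)]),np.hstack([cv2.resize(W[:,:],(373,280),interpolation=cv2.INTER_AREA),np.zeros((280,341,3),np.uint8)])]))
E
```

```text
tool_pos: [497.5, -240.5, 228.0]
contact_force: [0.6, -1.1, -0.7]
clock: 10.45
tool_pos: [463.4, -365.3, 226.6]
ee_rot: [-0.0, 0.106, 0.994, 0.0]
contact_force: [-0.6, 0.8, -0.3]
grip_width: 85.0
grasp_force: 0.0
alt rot [ 1.00e-03  1.00e-03 -3.14e+00]
alt rot [ 0.001 -0.001  0.002]
shift [-3.4 -0.4 -3.4] rot [ 0.001 -0.001  0.002]
[ 0.16640862  0.40208309  0.57157656  1.78964798 -0.25112361  1.02365276
  2.19492875]
```

View pics/m3.png

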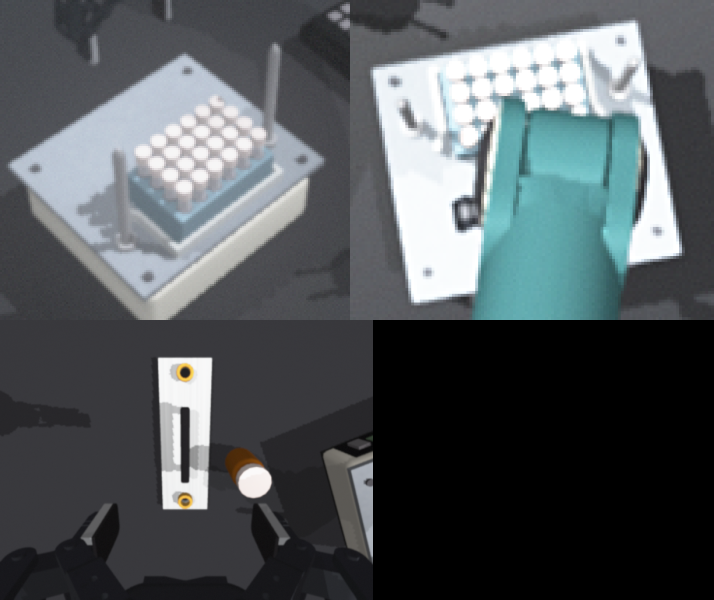

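The scene crop shows the rack flush against the rear stop and level. The wrist view shows the plate's bushes at about (317,89) and (317,309). I'll measure the bushes and bar by colour.

```bash
python3 - <<'E'
from h import *
C=np.load('c3.npy',allow_pickle=True).item(); W=cv2.imread('pics/w3.png'); B,G,Rr=[W[...,i].astype(int) for i in range(3)]
m=((Rr-B>60)&(Rr>140)).astype(np.uint8); 
for lo,hi in((50,130),(270,345)):
    mm=m.copy(); mm[:lo]=0; mm[hi:]=0; mm[:,:280]=0; mm[:,360:]=0
    ys,xs=np.nonzero(mm); print('yellow',xs.min(),xs.max(),ys.min(),ys.max())
g=W.max(2)
for r in (160,190,220,250,270):
    xs=np.nonzero(g[r,290:345]<70)[0]+290; w=np.nonzero(g[r,255:380]>170)[0]+255; print(r,'bar',xs.min() if len(xs) else None,xs.max() if len(xs) else None,'plate',w.min(),w.max())
c=g[130:300,317]; ys=np.nonzero(c<70)[0]+130; print('bar rows',ys.min(),ys.max())
q=np.array([467.5,-364.9,-1.782])
for n,L in(('bush',[[0,-100,28],[0,100,28]]),('bar top',[[-6.5,-55,56],[6.5,-55,56],[-6.5,55,56],[6.5,55,56]])): print(n,proj(C,world(q,L)).round(1).tolist())
E
```

```text
yellow 303 332 74 105
yellow 305 330 300 323
160 bar 310 324 plate 275 360
190 bar 311 323 plate 276 359
220 bar 311 323 plate 278 356
250 bar 311 323 plate 279 355
270 bar 312 323 plate 278 356
bar rows 150 277
bush [[319.2, 93.3], [319.3, 315.5]]
bar top [[327.8, 153.3], [311.0, 153.3], [327.0, 284.1], [311.9, 284.2]]
```

```bash
python3 - <<'E'
from h import *
q=np.array([467.5,-364.9,-1.782]); q[:2]=world(q,[[2,-3,0]])[0,:2]; print(q); mv(world(q,[[0,0,29]])[0],q[2])
E
```

```text
[ 464.14738818 -366.22664764   -1.782     ]
alt rot [ 1.00e-03  1.00e-03 -3.14e+00]
alt rot [ 0.001 -0.001  0.002]
shift [ -0.5  -2.5 197.6] rot [ 0.001 -0.001  0.002]
```

```bash
python3 steer.py '[[50,-0.5,-2.5,45,0,0,0.002],[50,-0.5,-2.5,90,0,0,0.002],[50,-0.5,-2.5,130,0,0,0.002],[50,-0.5,-2.5,160,0,0,0.002],[50,-0.5,-2.5,175,0,0,0.002]]' 30|egrep 'pos|contact|width';  python3 steer.py '[[50,0,0,10,0,0,0],[50,0,0,18,0,0,0],[50,0,0,22.6,0,0,0],[50,0,0,22.6,0,0,0]]'|egrep 'pos|contact|width'
python3 steer.py '[[0,0,0,0,0,0,0],[0,0,0,0,0,0,0],[0,0,0,0,0,0,0],[0,0,0,0,0,0,0],[0,0,0,0,0,0,0]]' 70
```

```text
tool_pos: [463.8, -364.0, 49.3]
contact_force: [-0.5, 0.5, -0.3]
grip_width: 49.9
tool_pos: [464.4, -367.3, 30.1]
contact_force: [0.6, 0.4, -0.4]
grip_width: 49.7
clock: 11.9
tool_pos: [464.6, -367.1, 30.5]
ee_rot: [0.001, 0.106, 0.994, 0.0]
contact_force: [-0.4, 2.3, 6.1]
grip_width: 11.4
grasp_force: 69.1
```

```bash
python3 steer.py '[[0,0,0,-5,0,0,0],[0,0,0,-15,0,0,0],[0,0,0,-40,0,0,0],[0,0,0,-75,0,0,0],[0,0,0,-115,0,0,0]]' 80|egrep 'pos|contact|width';  python3 steer.py '[[0,0,0,-45,0,0,0],[0,0,0,-90,0,0,0],[0,0,0,-130,0,0,0],[0,0,0,-155,0,0,0],[0,0,0,-165,0,0,0]]'
python3 - <<'E'
from h import *
q=np.array([663.2,-8.6,.206]);P=world(q,[[0,0,310]])[0]; mv(P,q[2]);print(bot.get_state()['qpos'])
E
```

```text
tool_pos: [462.7, -366.6, 144.9]
contact_force: [1.3, 1.3, -4.7]
grip_width: 11.3
clock: 12.9
tool_pos: [464.2, -368.1, 312.7]
ee_rot: [0.002, 0.107, 0.994, -0.001]
contact_force: [-0.8, -0.1, -5.5]
grip_width: 11.9
grasp_force: 78.5
alt rot [1.000e-03 4.000e-03 1.151e+00]
alt rot [-0.005  0.002 -1.99 ]
shift [-118.3  393.5    2.8] rot [1.000e-03 4.000e-03 1.151e+00]
[ 0.13290479  0.32096188  0.61406045  1.69139699 -0.19841835  1.18743812
  2.15402763]
```

```bash
for i in 1 2; do python3 steer.py '[[0,-11,37,0,0,0,0],[0,-22,74,0,0,0,0],[0,-33,111,0,0,0,0],[0,-44,148,0,0,0,0],[0,-55,180,0,0,0,0]]'|egrep 'pos|contact|width';done
python3 - <<'E'
from h import *
q=np.array([663.2,-8.6,.206]);P=world(q,[[-70,0,305]])[0]; mv(P,q[2])
E
```

```text
tool_pos: [555.5, -200.4, 308.0]
contact_force: [0.0, 0.3, -4.4]
grip_width: 11.4
tool_pos: [647.2, -36.2, 307.7]
contact_force: [0.5, -0.5, -4.2]
grip_width: 11.5
alt rot [-0.002 -0.003  1.153]
alt rot [ 0.003 -0.003 -1.989]
shift [54.1  1.9  2.8] rot [-0.002 -0.003  1.153]
```

```bash
python3 steer.py '[[0,18,1,0,0,0,0.144],[0,36,1,0,0,0,0.288],[0,54,2,0,0,0,0.432],[0,54,2,0,0,0,0.576]]'|egrep 'pos|contact|width'
python3 steer.py '[[0,0,0,0,0,0,0.145],[0,0,0,0,0,0,0.29],[0,0,0,0,0,0,0.43],[0,0,0,0,0,0,0.575],[0,0,0,0,0,0,0.575]]'
python3 - <<'E'
from h import *
q=np.array([663.2,-8.6,.206]);P=world(q,[[-70,0,290]])[0]; mv(P,q[2])
print(bot.get_state()['qpos'])
C=get_calibration('wrist'); np.save('c4.npy',C,allow_pickle=True); W=read_camera('wrist'); cv2.imwrite('pics/w4.png',W)
p,r=tool(); print(p, local(q,p)); S=read_camera('scene'); cv2.imwrite('pics/scene4.png',S); cv2.imwrite('pics/top4.png',read_camera('top'))
M=np.zeros((600,800,3),np.uint8); M[:300,:400]=cv2.resize(W,(400,300),interpolation=cv2.INTER_AREA)
a=S[150:330,190:400]; a=cv2.resize(a,None,fx=3.33,fy=3.33,interpolation=3)
T=cv2.resize(cv2.imread('pics/top4.png')[180:290,275:400],(341,300),interpolation=3); M[:300,400:741]=T
a=cv2.resize(S[180:280,215:395],(540,300),interpolation=3); M[300:,:540]=a
cv2.imwrite('pics/m4.png',M)
E
```

```text
tool_pos: [592.1, -24.6, 307.8]
contact_force: [-0.7, 0.3, -5.4]
grip_width: 11.4
clock: 14.8
tool_pos: [594.2, -25.2, 308.1]
ee_rot: [-0.001, 0.631, 0.776, -0.001]
contact_force: [-0.3, 0.7, -5.2]
grip_width: 11.2
grasp_force: 78.7
alt rot [-0.003  0.     0.   ]
alt rot [-0.    -0.005 -3.141]
shift [ 2.2  1.  18.1] rot [-0.003  0.     0.   ]
[-0.5521338   0.34723041  0.69676693  1.68980452 -0.23587299  1.1937849
  0.40967068]
[594.34299831 -25.15198649 308.3020521 ] [-70.78679774  -2.11759419]
```

View pics/m4.png

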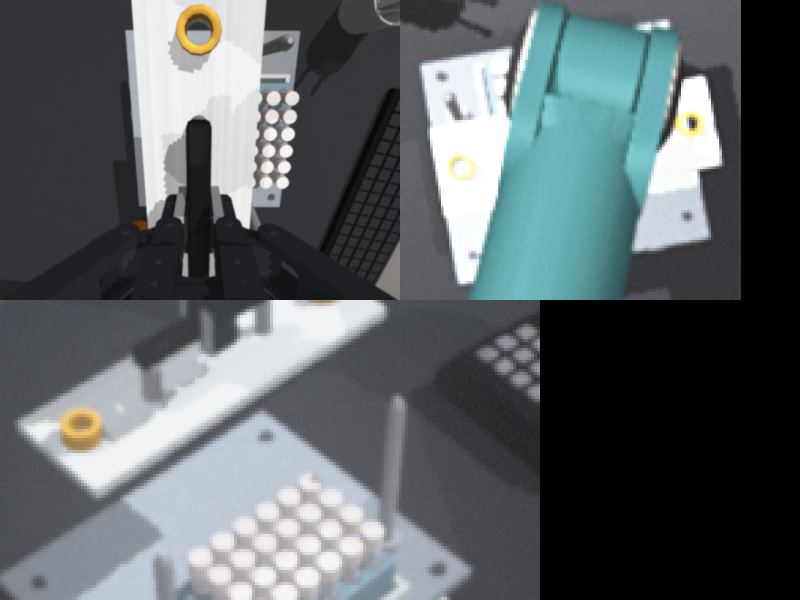

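The wrist view shows the left bush near (318,46) and the left rod tip near (466,64). Both bushes show in the top view and in the full scene image. I'll extract subpixel positions by colour.

```bash
python3 - <<'E'
from h import *
def comps(I,mn=15):
    B,G,Rr=[I[...,i].astype(int) for i in range(3)]
    m=((Rr-B>50)&(Rr>110)).astype(np.uint8); n,l,st,c=cv2.connectedComponentsWithStats(m)
    return [(st[i].tolist(),c[i].round(1).tolist()) for i in range(1,n) if st[i,4]>=mn]
W,S,T=[cv2.imread(f'pics/{n}4.png') for n in('w','scene','top')]
print('W',comps(W,60)); print('S',comps(S[180:290,190:400])) ; print('T',comps(T[180:290,275:420]))
g=cv2.cvtColor(W,cv2.COLOR_BGR2GRAY); print(g[50:90:2,424:490:3])
E
```

```text
W [([282, 7, 73, 80, 2853], [317.6, 46.5])]
S [([45, 36, 14, 14, 165], [51.6, 42.4])]
T [([100, 41, 12, 9, 59], [105.7, 45.1]), ([18, 57, 9, 9, 31], [22.0, 60.9]), ([141, 84, 4, 13, 39], [142.8, 90.1])]
[[144 143 142 141 141 141 140 141 140 140 139 139 138 139 140 137 136 130
  126  60  48  49]
 [154 155 153 152 152 151 151 152 152 151 150 150 149 150 150 149 146 146
  144  59  47  49]
 [154 154 154 153 151 151 152 152 152 151 145 138 135 144 147 148 147 148
  140  55  47  48]
 [155 154 154 153 151 151 153 153 148 134 117 122 132 140 141 148 148 149
  136  53  47  48]
 [154 155 153 152 151 152 152 145 119  98 102 118 134 150 147 142 149 149
  133  50  47  47]
 [155 155 154 154 152 148 135 107  81  86  98 113 131 159 164 138 149 150
  130  49  47  48]
 [156 155 155 153 146 119  93  77  74  80  91 105 130 175 176 140 149 149
  121  47  48  48]
 [155 154 150 137 105  82  73  69  70  76  83  92 136 181 179 139 148 148
  113  47  48  48]
 [154 146 121  91  75  70  67  64  65  72  77  82 129 180 178 123 146 149
  100  49  48  49]
 [138 106  81  71  67  65  63  62  62  66  70  74  94 160 14
[... 263 characters left out ...]
2  62  64  66  84 142 149 146
   69  47  47  48]
 [ 62  62  61  61  62  69  60  60  61  60  62  61  62  69 122 150 149 145
   61  48  47  48]
 [ 61  61  60  61  64  68  61  61  61  62  61  61  72 108 147 151 149 143
   56  48  48  49]
 [ 62  61  62  62  62  64  61  62  65  70  76  79 115 145 151 151 149 141
   53  47  46  48]
 [ 62  62  59  60  60  63  71  88 114 121 123 107 142 150 151 151 149 136
   51  48  48  49]
 [ 62  61  63  67  80 101 124 140 147 150 149 142 149 149 150 150 150 134
   49  46  47  47]
 [ 65  73  93 116 135 146 149 150 150 152 150 150 149 150 149 151 150 130
   49  47  48  48]
 [107 128 143 148 150 151 150 150 150 151 151 149 148 148 148 151 150 120
   46  46  46  47]]
```

```bash
python3 - <<'E'
from h import *
S=cv2.imread('pics/scene4.png'); C=np.load('c4.npy',allow_pickle=True).item()
T,SC=get_calibration('top'),get_calibration('scene')
B,G,Rr=[S[...,i].astype(int) for i in range(3)]
m=((Rr-B>50)&(Rr>110)).astype(np.uint8); n,l,st,c=cv2.connectedComponentsWithStats(m)
print([(st[i].tolist(),c[i].round(1).tolist()) for i in range(1,n) if st[i,4]>20 and 180<c[i][0]<400])
p,r=tool(); yaw=np.arctan2(*(r.apply([0,1,0])[[1,0]])); print('tool',p,yaw, r.apply([0,0,1]).round(4))
z0=p[2]-30.5; qt=np.array([p[0],p[1],yaw]); a=np.linspace(0,2*np.pi,60)
ring=lambda y,R_,zs:np.vstack([np.c_[R_*np.cos(a),y+R_*np.sin(a),0*a+z] for z in zs])
def bb(cal,y): u=proj(cal,world(qt,ring(y,12.5,(15,28)),z0)); return u.min(0).round(1),u.max(0).round(1)
print('W pred left ring bbox',bb(C,100),'obs 282-355, 7-87')
for n,cal in(('S',SC),('T',T)):
  print(n,[bb(cal,y) for y in(100,-100)])
# rod tip left from wrist
E=C['extrinsics']; d=E[:3,:3]@np.array([(464.5-C['cx'])/C['fx'],(64-C['cy'])/C['fy'],1]); t=(245-E[2,3])/d[2]; tip=E[:3,3]+t*d
print('left tip wrist',tip); 
for q in([662.3,-10.6,.201],[663.9,-7.4,.207],[663.1,-7.6,.2075]): print(world(q,[[0,100,245],[0,-100,245]])[:,:2].tolist())
E
```

```text
[([317, 168, 13, 13, 127], [322.9, 174.1]), ([235, 216, 14, 14, 165], [241.6, 222.4])]
tool [594.7239492  -25.14074904 308.90461444] 0.20986572005206638 [-1.5e-03 -2.0e-04 -1.0e+00]
W pred left ring bbox (array([282.6,   1.9]), array([358.7,  88.5])) obs 282-355, 7-87
S [(array([315.5, 167.9]), array([328.3, 181.1])), (array([233.4, 215.2]), array([248.3, 230.3]))]
T [(array([290.8, 235.5]), array([301.9, 246.7])), (array([375.1, 219.6]), array([386.5, 230.9]))]
left tip wrist [640.79983848  87.97361537 245.        ]
[[642.3350702125099, 87.386741851031], [682.26492978749, -108.586741851031]]
[[643.3475126565781, 90.46518923498019], [684.4524873434218, -105.2651892349802]]
[[642.4985826330604, 90.25490075858828], [683.7014173669396, -105.45490075858827]]
```

```bash
python3 - <<'E'
from h import *
mv([662.3,-9.5,285],.205)
E
```

```text
alt rot [-0.001 -0.     0.005]
alt rot [ 0.000e+00 -2.000e-03 -3.137e+00]
shift [ 1.2 69.4 23.8] rot [-0.001 -0.     0.005]
```

```bash
python3 steer.py '[[0,1,30,0,0,0,0.003],[0,1.2,60,0,0,0,0.004],[0,1.2,69.4,8,0,0,0.004],[0,1.2,69.4,18,0,0,0.004],[0,1.2,69.4,24,0,0,0.004]]'|egrep 'pos|contact|width'
python3 steer.py '[[0,0,0,0,0,0,0],[0,0,0,0,0,0,0]]'
python3 - <<'E'
from h import *
pp=[];yy=[]
for i in range(6):
    n='wrist scene top wrist scene top'.split()[i]; I=read_camera(n); cv2.imwrite(f'pics/{n}5.png',I)
    if n=='wrist': np.save('c5.npy',get_calibration('wrist'),allow_pickle=True)
    p,r=tool(); pp.append(p); yy.append(r.apply([0,1,0])); 
p=np.mean(pp,0); y=np.mean(yy,0); print(p,np.arctan2(y[1],y[0]),y[2])
def comps(I,b,mn=20):
    B,G,Rr=[I[...,i].astype(int) for i in range(3)]
    m=((Rr-B>50)&(Rr>110)).astype(np.uint8); n,l,st,c=cv2.connectedComponentsWithStats(m)
    return [(st[i].tolist()) for i in range(1,n) if st[i,4]>=mn and b[0]<c[i][0]<b[1] and b[2]<c[i][1]<b[3]]
print(comps(cv2.imread('pics/wrist5.png'),(0,640,0,200)),comps(cv2.imread('pics/scene5.png'),(230,400,150,300)),comps(cv2.imread('pics/top5.png'),(280,400,180,260)))
W=cv2.imread('pics/wrist5.png'); S=cv2.imread('pics/scene5.png')
M=np.zeros((600,800,3),np.uint8); M[:300,:400]=cv2.resize(W[0:120,240:400],(400,300),interpolation=3)
M[300:,:]=cv2.resize(S[150:280,230:400],(800,612),interpolation=3)[:300] if 0 else cv2.resize(S[180:290,220:400],(491,300),interpolation=3)[:, :491].repeat(1,1) if 0 else 0
M[:300,400:]=cv2.resize(cv2.imread('pics/top5.png')[185:245,290:390],(400,300),interpolation=3)[:300]
M[300:,:491]=cv2.resize(S[180:290,220:400],(491,300),interpolation=3)
cv2.imwrite('pics/m5.png',M)
E
```

```text
tool_pos: [661.3, -10.4, 283.6]
contact_force: [-0.1, -0.3, -4.8]
grip_width: 11.4
clock: 15.65
tool_pos: [662.2, -10.2, 285.9]
ee_rot: [-0.0, 0.632, 0.775, 0.0]
contact_force: [-0.1, 0.2, -4.9]
grip_width: 12.0
grasp_force: 79.0
[662.83201729  -9.92184989 286.38103604] 0.20288594110414435 0.0010216114718007538
[[282, 7, 73, 80, 2843]] [[342, 194, 13, 13, 134], [261, 245, 15, 15, 173]] [[369, 194, 10, 9, 56], [288, 209, 9, 9, 50]]
```

```bash
python3 - <<'E'
from h import *
z=286.4-30.5+21.5
def up(c,px,za,zb): # pixel of point zb above pixel-at-za
    E=c['extrinsics']; d=E[:3,:3]@np.array([(px[0]-c['cx'])/c['fx'],(px[1]-c['cy'])/c['fy'],1]); return (E[:3,3]+(zb-E[2,3])/d[2]*d)[:2]
T,S=get_calibration('top'),get_calibration('scene')
c,s=np.cos(.205),np.sin(.205)
for n,cal,rod,bush in(('S',S,[(347.1,212.4),(269.4,264.4)],[(348,200),(268,252)]),('T',T,[(292.8,215.1),(371.4,201.5)],[(292,213),(373.5,198)])):
    for side,a,b in zip('LR',rod,bush):
        e=up(cal,b,0,z)-up(cal,a,0,245); print(n,side,'bush-rod shaker xy',(c*e[0]+s*e[1]).round(1),(-s*e[0]+c*e[1]).round(1))
E
```

```text
S L bush-rod shaker xy -0.4 0.0
S R bush-rod shaker xy -0.8 -0.2
T L bush-rod shaker xy 0.3 -0.2
T R bush-rod shaker xy 2.4 -2.1
```

```bash
python3 steer.py '[[0,0,0,3,0,0,0],[0,0,0,6,0,0,0],[0,0,0,9,0,0,0],[0,0,0,11,0,0,0],[0,0,0,12,0,0,0]]'|egrep 'pos|contact|width'
```

```text
tool_pos: [662.7, -9.8, 273.2]
contact_force: [-0.9, 0.9, -5.2]
grip_width: 11.6
```

```bash
for i in 1; do python3 steer.py '[[0,0,0,1,0,0,0],[0,0,0,2,0,0,0],[0,0,0,3,0,0,0],[0,0,0,4,0,0,0]]'|egrep 'pos|contact'; done; python3 steer.py '[[0,0,0,1,0,0,0],[0,0,0,2,0,0,0],[0,0,0,3,0,0,0],[0,0,0,4,0,0,0]]'|egrep 'pos|contact'; python3 - <<'E'
from h import *
print(bot.get_state()['torque'])
E
```

```text
tool_pos: [662.9, -9.8, 269.7]
contact_force: [-0.5, 0.0, -6.0]
tool_pos: [662.9, -9.8, 265.6]
contact_force: [1.0, -0.7, -4.3]
[0.02141822 0.00080405 0.0243056 ]
```

```bash
python3 steer.py '[[0,0,0,1,0,0,0],[0,0,0,2,0,0,0],[0,0,0,3,0,0,0],[0,0,0,4,0,0,0]]'|egrep 'pos|contact'; python3 steer.py '[[0,0,0,1,0,0,0],[0,0,0,2,0,0,0],[0,0,0,3,0,0,0],[0,0,0,3,0,0,0]]'|egrep 'pos|contact'; python3 - <<'E'
from h import *
print(bot.get_state()['torque'])
E
```

```text
tool_pos: [662.9, -9.8, 261.6]
contact_force: [-1.0, 0.0, -4.8]
tool_pos: [662.8, -9.8, 258.5]
contact_force: [-1.2, 0.2, -4.7]
[-0.00696285 -0.01666432 -0.05205841]
```

```bash
python3 steer.py '[[0,0,0,2,0,0,0],[0,0,0,5,0,0,0],[0,0,0,8,0,0,0],[0,0,0,11,0,0,0],[0,0,0,14,0,0,0]]'|egrep 'pos|contact'; python3 steer.py '[[0,0,0,3,0,0,0],[0,0,0,7,0,0,0],[0,0,0,11,0,0,0],[0,0,0,14,0,0,0],[0,0,0,16,0,0,0]]'|egrep 'pos|contact'
```

```text
tool_pos: [662.8, -9.8, 244.3]
contact_force: [0.4, 0.4, -4.1]
tool_pos: [662.8, -9.8, 228.2]
contact_force: [-0.4, -1.6, -5.2]
```

```bash
python3 steer.py '[[0,0,0,2,0,0,0],[0,0,0,4,0,0,0],[0,0,0,6,0,0,0],[0,0,0,8,0,0,0],[0,0,0,10,0,0,0]]'|egrep 'pos|contact';  python3 steer.py '[[0,0,0,1,0,0,0],[0,0,0,2,0,0,0],[0,0,0,3,0,0,0],[0,0,0,4,0,0,0],[0,0,0,4,0,0,0]]'|egrep 'pos|contact'
```

```text
tool_pos: [662.9, -9.8, 218.5]
contact_force: [-0.5, 0.2, -5.2]
tool_pos: [662.8, -9.8, 214.6]
contact_force: [0.5, -1.1, -5.0]
```

Expected seating is at TCP z of about 208.5, so I'll go down in small steps.

```bash
for i in 1; do python3 steer.py '[[0,0,0,1,0,0,0],[0,0,0,2,0,0,0],[0,0,0,3,0,0,0],[0,0,0,4,0,0,0],[0,0,0,4,0,0,0]]'|egrep 'pos|contact'; done; python3 steer.py '[[0,0,0,0.5,0,0,0],[0,0,0,1,0,0,0],[0,0,0,1,0,0,0]]'|egrep 'pos|contact'
```

```text
tool_pos: [662.8, -9.8, 210.5]
contact_force: [-0.0, -0.0, -4.0]
tool_pos: [662.9, -9.8, 209.6]
contact_force: [-0.4, -1.0, -4.9]
```

```bash
python3 steer.py '[[0,0,0,0.5,0,0,0],[0,0,0,1,0,0,0],[0,0,0,1,0,0,0]]'|egrep 'pos|contact'
```

```text
tool_pos: [662.9, -9.8, 208.7]
contact_force: [-0.4, -0.7, -4.0]
```

```bash
python3 steer.py '[[0,0,0,0.5,0,0,0],[0,0,0,1,0,0,0],[0,0,0,1,0,0,0]]'|egrep 'pos|contact'; python3 steer.py '[[0,0,0,0.25,0,0,0],[0,0,0,0.5,0,0,0],[0,0,0,0.5,0,0,0]]'|egrep 'pos|contact'
```

```text
tool_pos: [663.0, -9.8, 208.6]
contact_force: [-2.7, 0.8, 3.1]
tool_pos: [663.0, -9.7, 208.6]
contact_force: [-4.9, 0.9, 6.9]
```

```bash
python3 steer.py '[[0,0,0,-0.4,0,0,0],[0,0,0,-0.8,0,0,0],[0,0,0,-0.8,0,0,0]]' 20|egrep 'pos|contact|grasp'; python3 steer.py '[[20,0,0,0,0,0,0],[40,0,0,0,0,0,0],[40,0,0,0,0,0,0],[40,0,0,0,0,0,0],[40,0,0,0,0,0,0]]'
```

```text
tool_pos: [663.0, -9.8, 208.6]
contact_force: [-5.0, 1.1, 5.4]
grasp_force: 80.7
clock: 22.55
tool_pos: [663.0, -9.8, 207.9]
ee_rot: [0.0, 0.632, 0.775, -0.0]
contact_force: [0.2, 0.0, 0.0]
grip_width: 40.2
grasp_force: 0.0
```

Released, so I'll rise straight up, clear of the rods, and take a final look.

```bash
python3 steer.py '[[40,0,0,-10,0,0,0],[40,0,0,-25,0,0,0],[40,0,0,-50,0,0,0],[40,0,0,-90,0,0,0],[40,0,0,-130,0,0,0]]'|egrep 'pos|contact'; python3 steer.py '[[40,0,-40,-10,0,0,0],[40,0,-80,-20,0,0,0],[40,0,-120,-20,0,0,0],[40,0,-160,-20,0,0,0],[40,0,-160,-20,0,0,0]]'
python3 - <<'E'
from h import *
S=read_camera('scene'); T=read_camera('top')
cv2.imwrite('pics/m6.png',np.hstack([cv2.resize(S[150:350,190:390],(400,400),interpolation=3),cv2.resize(T[180:300,270:390],(400,400),interpolation=3)]))
E
```

```text
tool_pos: [662.8, -10.0, 340.6]
contact_force: [0.9, -0.0, 0.8]
clock: 23.55
tool_pos: [502.5, -44.3, 359.7]
ee_rot: [-0.001, 0.633, 0.774, 0.002]
contact_force: [0.5, 0.1, -0.1]
grip_width: 40.1
grasp_force: 0.0
```

View pics/m6.png

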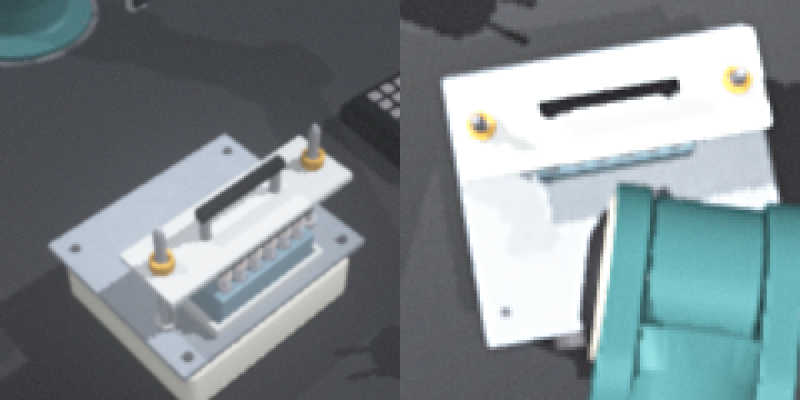

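The plate sits level with both rods through its bushes (scene crop 162,262 and 313,158), and the rack is against the rear stop.

```bash
python3 -c "
from workcell import bot, ticket, read_camera, get_calibration
print(ticket.close_job())"
```

```text
the job is handed in; nothing more can be done
None
```

The job is handed in, at about 24 s on the robot clock: the rack is home against the rear stop, the hold-down plate was lowered gently over both rods onto the tube caps and released, and the arm is clear.

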